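Lock a donor-couch armrest: cam lever, then adjustable wrench on the nut

ROBOT

A 6-joint arm with a two-finger parallel gripper is mounted at the origin on the work surface. World frame = base frame: x ahead of the robot, y to its left, z up, the work surface at z = 0. Lengths are in m, angles in rad, forces in N, time in s.
With the tool pointing down it reaches from about 0.3 to 0.95 m from the base axis. Payload 3.1 kg.
Tool frame: the origin (TCP) lies midway between the tips of the shut fingers; the grasp point (between the pads) lies 19 mm behind it; z points along the fingers, x is the direction in which the jaws open and shut, and the axes are right-handed (so a half turn about z gives the same grasp; the last joint's range is limited). The gripper opens to 85 mm and grips with 20 to 120 N. Pads are 22 mm wide; open, the fingers measure 114 mm over their backs; the gripper's body (76 mm by 85 mm) begins 54 mm behind the grasp point. The pads swing forward as they close: fully open they stand 13 mm farther back than shut.
Start: joints at [-1.333, 0.308, 1.634, -0, 1.2, -0.07], TCP at [0.189, -0.596, 0.231] pointing down, gripper open.
Joint ranges: [-3.06, 3.06], [-0.79, 1.96], [0.05, 2.63], [-1.19, 4.34], [0.05, 2.64], [-2.94, 2.94]. Speed limits (rad/s): [2.79, 2.79, 3.14, 3.14, 3.14, 3.14].

INTERFACE

Orientations are given as a unit quaternion [x, y, z, w].
In Python, from cell import env gives the robot as it stands. The module is installed in compiled form; this text tells all that it offers.
- The arm moves only by the shell command python3 -m creep 'ROWS'. ROWS is JSON, one flat list of numbers, 7 for each row, row after row: the shift along the tool's x, y, z in mm, then the turn, a rotation vector about the tool's x, y, z in rad, then the opening, from 0 (shut) to 1 (fully open). A call has 1 to 20 rows; each row is the pose to reach, as a shift and turn from the pose commanded when the call began, along the tool's axes at that moment; what a row does not reach only later rows make up. A row lasts 1/10 s, in which the tool goes at most 50 mm and 8.59 degrees, less where a joint would pass 70% of its speed; a pose out of reach is approached as far as the arm can. A call with a gripper value outside its range is refused whole. The fingers move at their own pace and stop on an object; the grip force is fixed at half the most. Time passes only in rows, so rows that repeat a pose let the fingers close. It gives the time, the measured TCP pose, the force and the opening at its end, in the units of the state.
- env.sense(): the state, without advancing time (a new reading comes with each control period).
- env.camera(name): name is "scene" or "top" or "wrist"; returns the picture (480x640x3 uint8, blue, green, red); there is no depth.
- env.camera_params(name): a dict with "fx", "fy", "cx", "cy" (pixels), "k1" (the pictures are not rectified: a ray, as slopes to the right and down, at radius r is drawn at 1 + k1 r^2 times it, then the intrinsics apply), "extrinsics" (4x4, takes a point from camera to world coordinates); the wrist camera has in their place "tool_from_camera" (4x4, takes a point from camera to tool coordinates, whose origin is the TCP and whose axes are the tool frame's). Camera axes: x right, y up, looking along -z (the intrinsics and any distortion apply to the point x, -y, -z); pixel columns grow to the right and rows downward; lengths in m; the calibration is good to about 2 mm. A picture is of the moment at which its call begins: read the wrist's pose just before it. camera_params takes no time and is no camera call.
- env.finish_job(): hands the job in, once; it reports no verdict.
The state is a dict: "time": time; "joint_positions": joint angles; "qd": joint speeds; "tau": joint torques, N m; "tcp_pos": TCP position; "orientation": TCP orientation; "wrist_force": force on the tool from outside, world axes, zero at the start; "ft_torque": the same for the moment, N m; "gripper_width": opening from 0.0 (shut) to 1.0 (fully open).
Only numpy, scipy, OpenCV 4.12 (cv2) and the standard library are available. Lean on these libraries where they do the work, as an engineer would, in place of code of your own. Each camera call takes 0.05 s, during which the arm holds its last target.

TASK

Lock the armrest of the donor couch: first swing the red cam lever a full quarter turn clockwise so that it draws the aluminium clamp block tight against the armrest bar. The adjustable wrench already lies round the brass nut but its jaws are too wide: roll its worm until the jaws just fit the nut, then turn the nut clockwise with the wrench, never with the fingers, until the yellow tab points at the green mark. Leave the wrench lying flat on the nut, let go, and do not disturb the bottle, cup and tray.

Things in the scene. Friction and masses are not known exactly. Their poses are not given: they have to be found in the camera images.
- bracket: Fixed couch bracket. Origin on the table under the nut's axis, z up. Grey plate, top 50 mm above the table, own x -70 to 70, y -150 to 115 mm, 10 mm thick. On it: steel armrest bar (x -45 to -25, y -195 to -70 mm, 26 mm high over the plate), beyond it the beige armrest pad (x -79 to -1, y -375 to -175 mm, top 97 mm above the table).
- clamp_top (a point): Top centre of the aluminium clamp block (36 x 44 mm, 26.5 mm high over the plate). It stands 6 mm off the armrest bar while the cam lever is open and is drawn along bracket -x against the bar as the lever closes.
- mark (a point): Inner end of the green line painted on the plate (24 mm long, 6 mm wide, running radially away from the nut), 32 mm from the nut's axis, on the plate's top.
- nut (a joint): Turn of the brass hex nut about its vertical axis, rad, growing clockwise seen from above. 24 mm across flats, 27.7 over corners, 14 mm high from the plate. At 0 two flats face bracket +x and -x and the tab points along bracket -y; at 0.785 the tab points at the green mark. Starts near 0; turns stiffly (0.15 N m), stays where left.
- tab_tip (a point): Outer end of the thin yellow tab that turns with the nut, 30 mm from the nut's axis, 2 mm above the plate.
- cam_lever (a joint): Turn of the cam lever about its vertical axis, rad, growing clockwise seen from above: 0 = open, lever along bracket +x; 1.571 = closed on its stop, lever along bracket -y, clamp tight. Starts at 0 to 0.25; needs 0.12 N m (about 2 N at the grip), stays where left.
- cam_axis (a point): On the cam lever's axis, 26 mm above the plate, at x 30, y -97 mm in the bracket's axes.
- lever_tip (a point): Outer end of the lever, 88 mm from its axis, 26 mm above the plate. Lever 12 to 14 mm wide, underside 11 mm and top 27 mm above the plate; its outer 40 mm are red and clear of the plate when open.
- wrench: Loose steel adjustable wrench, 0.48 kg, lying flat on the plate. Origin: where the nut's axis belongs between the jaws, on the underside. Own +x: out of the jaws' mouth, -x: along the handle, y: jaw travel, z up. Fixed jaw face at y -12 mm, movable jaw on the +y side, throat at x -16 mm, jaws end at x 14 mm. Head 15 mm thick. At the start the handle points along bracket +y within 4 degrees.
- handle_grip (a point): Good place to grip the handle: middle of its section, 170 mm from the wrench's origin along own -x, 6.5 mm above its underside, off the plate and so 50 mm clear of the table. Handle 24 mm wide, 13 mm thick, from x -58 to -230 mm of the wrench.
- jaw (a joint): Travel of the movable jaw, m: the gap between the jaws is 31 mm minus this, so 0.007 is the exact fit on the 24 mm nut. Starts at 0.0005 to 0.0026: so wide that the wrench slips round the nut.
- worm (a joint): Turn of the brass worm, rad, about the wrench's y axis; moves the jaw 6 mm a turn (0.955 mm per rad), fit at about 7.33. Grows, closing the jaws, when its top is rubbed towards the nut (wrench +x). 18 mm across, 16 wide. Needs 3 N of rubbing: press a fingertip on it with 10 to 20 N and drag, lift, repeat (several strokes). Stays where left; stalls when the jaws bear on the nut.
- worm_top (a point): Highest point of the worm, 36 mm from the wrench's origin towards the handle, 18.8 mm above the plate; it stands 3.8 mm proud of the head, and the head, jaws and nut around it are all lower.
- spray: Bystander: white bottle with orange cap, 54 mm across, 130 mm high; origin under its centre.
- cup: Bystander: white cup, 72 mm across, 75 mm high; origin under its centre.
- tray: Bystander: blue open tray 120 x 170 x 30 mm; origin under its centre.

How it is judged:
On the way, in this order (a step that is already met when the one before it is completed fails the run):
1. the cam lever is closed (at least 1.40 rad) while the wrench's jaws are still wide (value of joint cam_lever above 1.4 rad and value of joint jaw below 0.0045 m and value of joint nut below 0.25 rad), for 0.2 s.
2. the jaws fit the nut to within 1.2 mm, the wrench round the nut, before the nut is turned (value of joint jaw above 0.0058 m and value of joint nut below 0.35 rad and horizontal distance between wrench and bracket below 0.006 m), for 0.2 s.
At the end, for the whole second after the job is handed in: The cam lever is closed (at least 1.40 rad), the jaws fit the nut to within 1.2 mm, the nut stands within 8 degrees of the green mark (0.645 to 0.925 rad), and the wrench lies flat and still round the nut (origin within 6 mm of the nut's axis, raised less than 6 mm, tilted less than 0.1 rad) (value of joint cam_lever above 1.4 rad and value of joint jaw above 0.0058 m and value of joint nut between 0.645 and 0.925 rad and horizontal distance between wrench and bracket below 0.006 m and height (world z) of wrench below 0.056 m and angle between wrench's own z axis and vertical below 0.1 rad and linear speed of wrench below 0.02 m/s); the robot touches nothing.
It fails at once if a finger pushes the nut itself (over 3 N) (contact force between the fingers and nut above 3 N).
It fails at once if the bottle, cup or tray is moved by more than 30 mm (distance of any of spray, cup, tray from where it was at the start of the episode above 0.03 m).
It fails at once if the bottle or cup is tipped over (angle between any of spray, cup's own z axis and vertical above 0.5 rad).
It also fails if it takes over 54 s, if anything falls off the work surface, if the arm or the gripper's body presses on something with over 40 N, if the wrist force passes 120 N, or if a joint passes its speed limit or range.

## Working session

There is one attempt and no reset: what is moved stays moved. The work goes in short steps, Python scripts to look and compute and a shell command to move; the robot and the scene stay as the last step left them, time stands still between calls to the robot, and variables do not carry over. Pictures are saved under pics/ and viewed, and the job is handed in when it is done.

```bash
ls; mkdir -p pics
python3 - <<'E'
from cell import env
import cv2,json
s=env.sense();print(s)
for n in ("scene","top","wrist"):
    p=env.camera_params(n);print(n,{k:(v.tolist() if hasattr(v,'tolist') else v) for k,v in p.items()})
    cv2.imwrite(f"pics/{n}0.png",env.camera(n))
E
```

```text
pics
{'time': 0.0, 'joint_positions': array([-1.33266162e+00,  3.09031093e-01,  1.63519752e+00,  1.54657166e-05,
        1.19970952e+00, -6.96658846e-02]), 'qd': array([-5.56556101e-05, -8.08305223e-04,  1.04354848e-03,  6.08595604e-04,
        2.71310399e-06,  9.14447878e-04]), 'tau': array([ 8.72560922e-04, -4.15253484e+01, -2.76664460e+01,  7.95262736e-05,
        1.02054272e-02, -6.09675169e-06]), 'tcp_pos': array([ 0.18915406, -0.5948165 ,  0.23002562]), 'orientation': array([ 8.07141927e-01, -5.90356277e-01, -8.91434585e-04, -7.62047291e-04]), 'wrist_force': array([-0.1517171 , -0.05298589, -0.47240539]), 'ft_torque': array([0.00422053, 0.00236811, 0.0098514 ]), 'gripper_width': 1.0012386156404434}
scene {'fx': 475.32645913325797, 'fy': 475.32645913325797, 'cx': 325.3535849069046, 'cy': 242.8593638002958, 'k1': -0.042390091000078935, 'extrinsics': [[-0.8565599327130972, -0.39724944168723814, 0.3293902893980208, 0.8779039322194394], [0.5157812096820913, -0.6385279267801571, 0.5711845852793236, 0.6019256618959516], [-0.016577859011733746, 0.659147151856861, 0.7518312355772239, 0.
[... 229 characters left out ...]
96416, -0.061951685896069524, 0.4500916817723359], [-0.999622100129083, -0.027343667647432037, 0.002825026213711593, 0.011597842803801994], [0.0011245456092441055, 0.06200586710663877, 0.9980751513996963, 1.08495537838219], [0.0, 0.0, 0.0, 1.0]]}
wrist {'fx': 416.28088914286263, 'fy': 416.28088914286263, 'cx': 315.21934577637336, 'cy': 242.61816940346154, 'k1': -0.09167460052575387, 'tool_from_camera': [[0.9999992821265405, -2.9318422873932322e-05, 0.0011978676186834797, -0.00042364277420603447], [0.0003373905197765435, -0.952362338907104, -0.30496862395831104, -0.07644458943693948], [0.001149745206110896, 0.3049688091786088, -0.9523616453397001, -0.14225744628370846], [0.0, 0.0, 0.0, 1.0]]}
```

View pics/scene0.png

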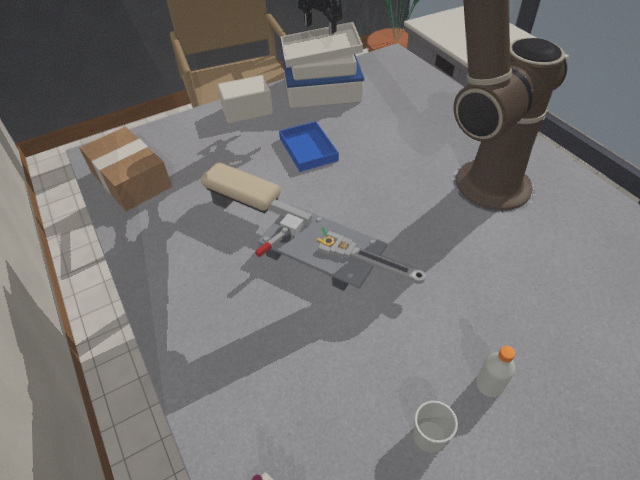

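View pics/top0.png

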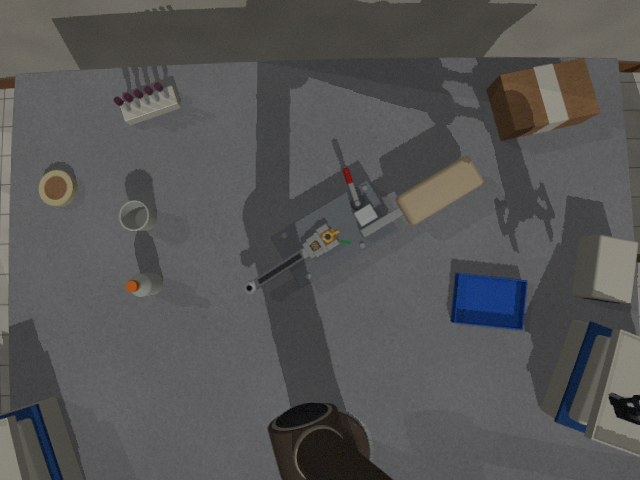

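View pics/wrist0.png

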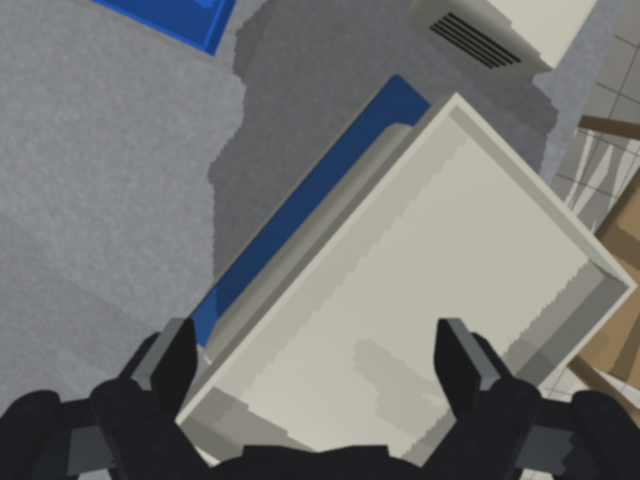

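The top view shows the bracket centrally, with the nut at about (330,237), the lever's red tip at about (348,175), the wrench's handle end at about (251,288), and the tray, cup and bottle well away. The start wrist view shows only the tray's edge and a box.

```bash
cat > h.py <<'E'
import numpy as np,cv2,json
from cell import env
from scipy.spatial.transform import Rotation as R
def cam(n,s=None):
    p=env.camera_params(n)
    if n=="wrist":
        T=np.eye(4);T[:3,:3]=R.from_quat(s["orientation"]).as_matrix();T[:3,3]=s["tcp_pos"];E=T@np.array(p["tool_from_camera"])
    else: E=np.array(p["extrinsics"])
    return p,E
def ray(p,E,uv):
    K=np.array([[p["fx"],0,p["cx"]],[0,p["fy"],p["cy"]],[0,0,1.]])
    a=cv2.undistortPoints(np.array([[uv]],float),K,np.array([p["k1"],0,0,0.]))[0,0]
    return E[:3,3],E[:3,:3]@np.array([a[0],-a[1],-1])
def onz(p,E,uv,z):
    o,d=ray(p,E,uv);return o+d*(z-o[2])/d[2]
def proj(p,E,X):
    c=E[:3,:3].T@(np.asarray(X)-E[:3,3]);a=np.array([c[0],-c[1]])/-c[2];a=a*(1+p["k1"]*(a@a));return a*[p["fx"],p["fy"]]+[p["cx"],p["cy"]]
def snap(n,f):
    s=env.sense();im=env.camera(n);cv2.imwrite(f"pics/{f}.png",im);p,E=cam(n,s);return s,im,p,E
E
python3 - <<'E'
from h import *
im=cv2.imread("pics/top0.png")
c=im[140:310,230:500];cv2.imwrite("pics/top0c.png",cv2.resize(c,None,fx=2.9,fy=2.9,interpolation=cv2.INTER_CUBIC))
im=cv2.imread("pics/scene0.png")
c=im[180:300,240:440];cv2.imwrite("pics/scene0c.png",cv2.resize(c,None,fx=4,fy=4,interpolation=cv2.INTER_CUBIC))
E
```

```text
(no output)
```

View pics/top0c.png

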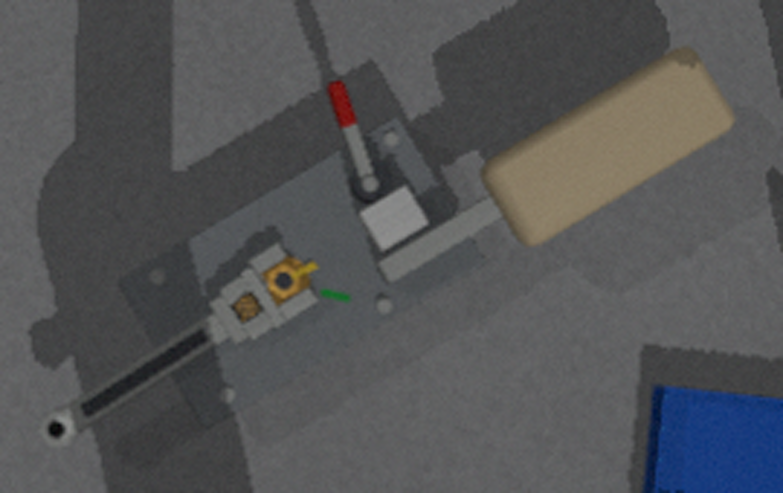

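View pics/scene0c.png

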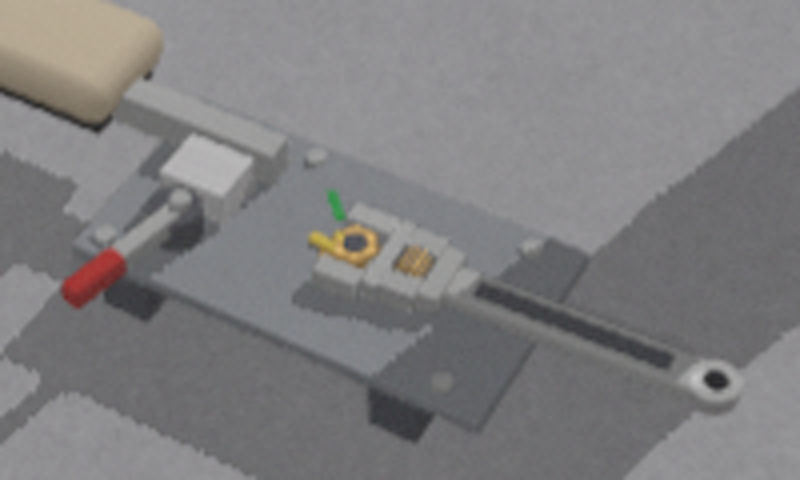

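The crops show the nut at crop (284,280), cam axis (370,185), red lever tip (337,84), worm (246,306), handle end hole (57,430), and green mark from (322,293) to (349,297). Next I'll turn these into world points.

Run:
```python
from h import *
p,E=cam("top")
f=lambda x,y,z:onz(p,E,(x/2.9+230-.3,y/2.9+140-.3),z)
nut=f(284,280,.064);cx=f(370,185,.077);worm=f(246,306,.0688);ring=f(57,430,.063);tip=f(337,84,.077)
mk=f(322,293,.05);tab=f(317,266,.052)
im=cv2.imread("pics/top0.png");hsv=cv2.cvtColor(im,cv2.COLOR_BGR2HSV)
m=cv2.inRange(hsv,(10,40,60),(30,130,255))[130:240,380:500]
cs=cv2.findContours(m,0,1)[0];c=max(cs,key=cv2.contourArea);r=cv2.minAreaRect(c);print("pad",r)
pad=onz(p,E,(r[0][0]+380,r[0][1]+130),.09)
m=cv2.inRange(hsv,(0,150,60),(8,255,255));ys,xs=np.nonzero(m[150:210,320:370]);print("red",xs.min()+320,xs.max()+320,ys.min()+150,ys.max()+150)
for n,v in dict(nut=nut,cam=cx,worm=worm,ring=ring,tip=tip,mk=mk,tab=tab,pad=pad).items(): print(n,v.round(4),"d",np.hypot(*(v-nut)[:2]).round(4),"ang",np.degrees(np.arctan2(*(v-nut)[1::-1])).round(1))
a=np.arctan2(*(cx-nut)[1::-1])-np.arctan2(-97,30); b=np.arctan2(*(pad-nut)[1::-1])-np.arctan2(-275,-40)
print("yaw",np.degrees([a,b]))
print("lever len",np.hypot(*(tip-cx)[:2]),np.degrees(np.arctan2(*(tip-cx)[1::-1])))
# cross check with scene
p2,E2=cam("scene")
print([proj(p2,E2,v).round(1) for v in (nut,cx,worm,ring,tip)])
```

```text
pad ((58.9525146484375, 59.920135498046875), (34.19559097290039, 86.51112365722656), 59.2645149230957)
red 343 352 168 183
nut [ 0.5152 -0.0113  0.064 ] d 0.0 ang 0.0
cam [ 0.5876 -0.081   0.077 ] d 0.1005 ang -43.9
worm [0.4951 0.0194 0.0688] d 0.0367 ang 123.2
ring [0.4012 0.1717 0.063 ] d 0.2156 ang 121.9
tip [ 0.669  -0.0575  0.077 ] d 0.1606 ang -16.7
mk [ 0.5048 -0.0419  0.05  ] d 0.0323 ang -108.8
tab [ 0.5265 -0.0384  0.052 ] d 0.0294 ang -67.4
pad [ 0.6122 -0.2671  0.09  ] d 0.2736 ang -69.2
yaw [28.8952089  29.04613931]
lever len 0.0847466140501504 16.0530080470656
[array([328.8, 240.2]), array([285.6, 229.6]), array([343.6, 244. ]), array([419.4, 274.1]), array([257.7, 250.7])]
```

The scene view confirms the measurements to within about 1 px: bracket yaw is about 29°, the nut's axis is at (0.515,-0.011), and the lever is at 16°, which is 0.23 rad. First I'll move beside the lever with the fingers shut.

```bash
cat >> h.py <<'E'
def to(x,y,z,yaw,s=None):
    s=s or env.sense()
    M=R.from_quat(s["orientation"])
    d=M.inv().apply(np.array([x,y,z])-s["tcp_pos"])*1000
    t=np.radians(yaw);X=np.array([np.cos(t),np.sin(t),0]);Z=np.array([0,0,-1.]);G=R.from_matrix(np.array([X,np.cross(Z,X),Z]).T)
    print("shift",d.round(1),"rot",(M.inv()*G).as_rotvec().round(3))
E
python3 - <<'E'
from h import *
to(.6485,-.0323,.231,16)
E
```

```text
shift [-3.971e+02 -6.082e+02  1.000e-01] rot [-2.000e-03  1.000e-03 -1.542e+00]
```

```bash
python3 -m creep '[-397,-608,0,0,0,-1.542,0,-397,-608,0,0,0,-1.542,0,-397,-608,0,0,0,-1.542,0,-397,-608,0,0,0,-1.542,0,-397,-608,0,0,0,-1.542,0,-397,-608,0,0,0,-1.542,0,-397,-608,0,0,0,-1.542,0,-397,-608,0,0,0,-1.542,0,-397,-608,0,0,0,-1.542,0,-397,-608,0,0,0,-1.542,0,-397,-608,0,0,0,-1.542,0,-397,-608,0,0,0,-1.542,0,-397,-608,0,0,0,-1.542,0,-397,-608,0,0,0,-1.542,0,-397,-608,0,0,0,-1.542,0,-397,-608,0,0,0,-1.542,0,-397,-608,0,0,0,-1.542,0,-397,-608,0,0,0,-1.542,0]'
python3 - <<'E'
from h import *
s,im,p,E=snap("wrist","w1")
print(s["tcp_pos"],s["gripper_width"],s["wrist_force"]);to(.6485,-.0323,.066,16)
for n,v in dict(cam=(.5876,-.081,.077),tip=(.669,-.0575,.077),nut=(.5152,-.0113,.064)).items():print(n,proj(p,E,v))
E
```

```text
time: 1.95
tcp_pos: [0.6475, -0.034, 0.2308]
orientation: [0.99, 0.139, -0.001, 0.0]
wrist_force: [0.3, -0.9, 0.8]
gripper_width: -0.006
[ 0.64750721 -0.0340338   0.23078216] -0.0064358431093687 [ 0.31932434 -0.90227061  0.84422817]
shift [  1.7  -1.7 165. ] rot [-0.     0.001 -0.002]
cam [224.9862652  258.66481223]
tip [336.66097471 258.4873881 ]
nut [153.87410045 141.47887563]
```

View pics/w1.png

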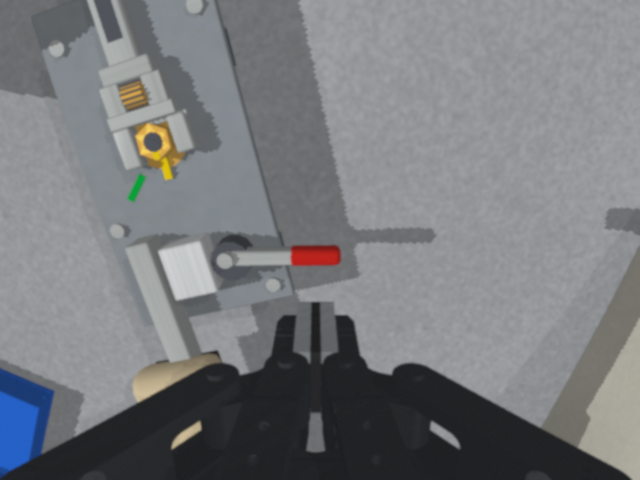

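The wrist view agrees with the map: cam axis predicted (225,258) and seen (225,260), lever red end seen at about (340,256). The shut fingers hang on the lever's trailing side. Descend next.

```bash
python3 -m creep '[0,0,40,0,0,0,0,0,0,80,0,0,0,0,0,0,120,0,0,0,0,0,0,150,0,0,0,0,0,0,165,0,0,0,0,0,0,165,0,0,0,0,0,0,165,0,0,0,0]'
python3 - <<'E'
from h import *
s,im,p,E=snap("wrist","w2")
T=s["tcp_pos"];print(T,s["wrist_force"])
a=np.array([.5876,-.081]);t=np.radians(16.05)
X=np.array([np.cos(t),np.sin(t)]);Y=np.array([np.sin(t),-np.cos(t)])
c=np.array([(T[:2]-a)@X,(T[:2]-a)@Y])*1000;print("lever frame",c)
for th in np.arange(0,1.4,.1):
    for dc in (18,):
        q=np.array([72*np.cos(th)+dc*np.sin(th),72*np.sin(th)-dc*np.cos(th)])-c
        print(round(th,2),q.round(0))
E
```

```text
time: 2.7
tcp_pos: [0.6493, -0.0339, 0.0676]
orientation: [0.99, 0.139, 0.001, 0.0]
wrist_force: [0.7, -0.1, -0.0]
gripper_width: 0.003
[ 0.64934909 -0.03388347  0.06755599] [ 0.72981689 -0.05537359 -0.04218674]
lever frame [ 72.36875665 -28.2078144 ]
0.0 [-0. 10.]
0.1 [ 1. 17.]
0.2 [ 2. 25.]
0.3 [ 2. 32.]
0.4 [ 1. 40.]
0.5 [-1. 47.]
0.6 [-3. 54.]
0.7 [-6. 61.]
0.8 [-9. 67.]
0.9 [-14.  73.]
1.0 [-18.  79.]
1.1 [-24.  84.]
1.2 [-30.  89.]
1.3 [-36.  93.]
```

View pics/w2.png

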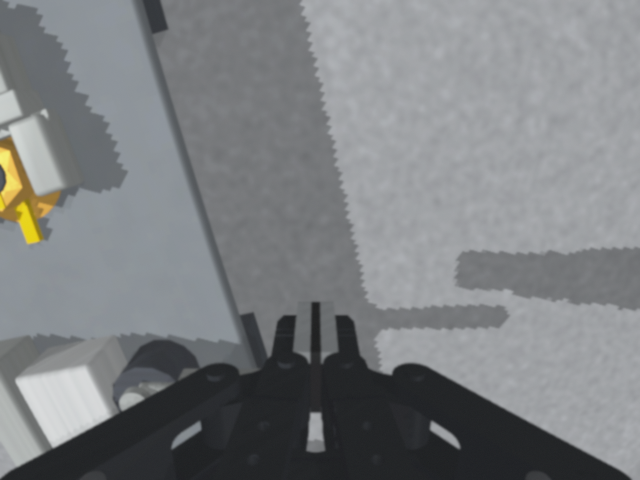

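The fingertips are beside the lever at plate level, with nothing beneath them. Push along the arc now.

```bash
python3 -m creep '[0,5,0,0,0,0,0,0,10,0,0,0,0,0,1,17,0,0,0,0.1,0,2,25,0,0,0,0.2,0,2,32,0,0,0,0.3,0,1,40,0,0,0,0.4,0,-1,47,0,0,0,0.5,0,-3,54,0,0,0,0.6,0,-6,61,0,0,0,0.7,0,-9,67,0,0,0,0.8,0,-14,73,0,0,0,0.9,0,-18,79,0,0,0,1.0,0,-24,84,0,0,0,1.1,0,-30,89,0,0,0,1.2,0,-36,93,0,0,0,1.3,0,-36,93,0,0,0,1.3,0,-36,93,0,0,0,1.3,0]'
python3 - <<'E'
from h import *
s,im,p,E=snap("wrist","w3")
print(s["tcp_pos"],s["wrist_force"])
im=env.camera("top");cv2.imwrite("pics/t3.png",cv2.resize(im[140:310,230:500],None,fx=2.9,fy=2.9,interpolation=cv2.INTER_CUBIC))
E
```

```text
time: 4.45
tcp_pos: [0.6401, -0.1329, 0.0672]
orientation: [0.873, -0.488, 0.001, -0.0]
wrist_force: [-0.2, -0.1, -0.4]
gripper_width: 0.002
[ 0.64012495 -0.13290278  0.06716168] [-0.19199185 -0.10808403 -0.35437758]
```

View pics/w3.png

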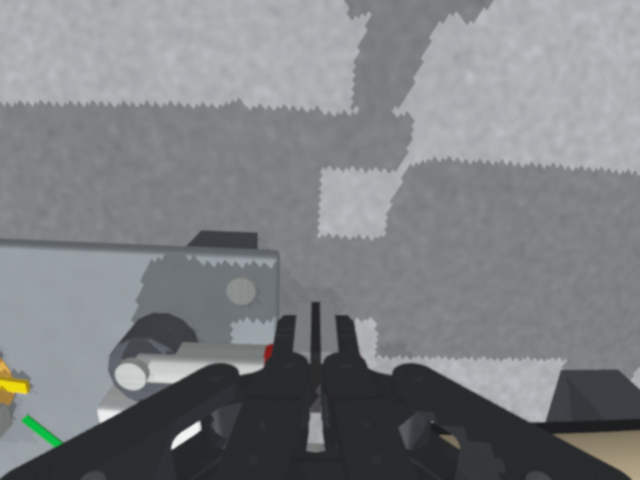

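View pics/t3.png

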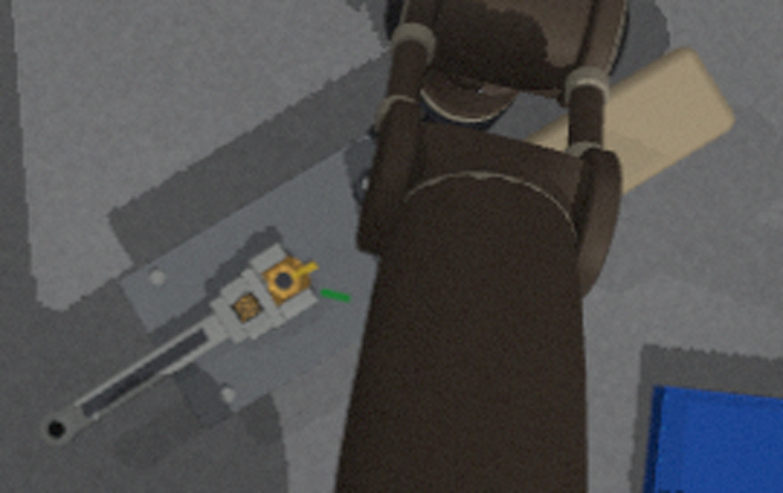

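The lever has swung close to the bracket's -y direction, but its end is hidden behind the fingers. I'll push on gently until the force rises.

```bash
python3 -m creep '[0,1,0,0,0,0,0,0,2,0,0,0,0.02,0,0,3,0,0,0,0.04,0,0,4,0,0,0,0.04,0,0,4,0,0,0,0.04,0]'; python3 -m creep '[0,1,0,0,0,0,0,0,2,0,0,0,0,0,0,2,0,0,0,0,0]'
```

```text
time: 5.05
tcp_pos: [0.6388, -0.1337, 0.0668]
orientation: [0.862, -0.507, 0.003, -0.002]
wrist_force: [6.9, 3.4, -2.3]
gripper_width: -0.0
time: 5.35
tcp_pos: [0.6387, -0.1338, 0.0669]
orientation: [0.862, -0.507, 0.004, -0.003]
wrist_force: [11.4, 4.5, -4.8]
gripper_width: 0.001
```

The force rose to about 12 N with no motion, so the lever is on its stop. I'll back off, lift and look.

```bash
python3 -m creep '[0,-10,0,0,0,0,0,0,-20,0,0,0,0,0,0,-20,-50,0,0,0,0,0,-20,-90,0,0,0,0,0,-20,-130,0,0,0,0,0,-20,-130,0,0,0,0]'
python3 - <<'E'
from h import *
to(.495,.019,.200,32)
E
```

```text
time: 5.95
tcp_pos: [0.6562, -0.1269, 0.2041]
orientation: [0.863, -0.506, 0.006, -0.001]
wrist_force: [0.3, -0.6, 0.7]
gripper_width: -0.001
shift [-206.    69.5    1.7] rot [ 1.000e-03 -1.400e-02 -1.619e+00]
```

```bash
python3 -m creep '[-206,69,0,0,-0.01,-1.62,0,-206,69,0,0,-0.01,-1.62,0,-206,69,0,0,-0.01,-1.62,0,-206,69,0,0,-0.01,-1.62,0,-206,69,0,0,-0.01,-1.62,0,-206,69,0,0,-0.01,-1.62,0,-206,69,0,0,-0.01,-1.62,0,-206,69,0,0,-0.01,-1.62,0,-206,69,0,0,-0.01,-1.62,0,-206,69,0,0,-0.01,-1.62,0,-206,69,0,0,-0.01,-1.62,0,-206,69,0,0,-0.01,-1.62,0,-206,69,0,0,-0.01,-1.62,0]'
python3 - <<'E'
from h import *
s,im,p,E=snap("wrist","w4")
print(s["tcp_pos"],s["orientation"],s["wrist_force"])
for n,v in dict(cam=(.5876,-.081,.077),worm=(.4951,.0194,.0688),nut=(.5152,-.0113,.064)).items():print(n,proj(p,E,v))
c=im[60:360,170:570];cv2.imwrite("pics/w4c.png",cv2.resize(c,None,fx=2,fy=2,interpolation=cv2.INTER_CUBIC))
E
```

```text
time: 7.25
tcp_pos: [0.4904, 0.0204, 0.1957]
orientation: [0.962, 0.275, -0.005, -0.002]
wrist_force: [-0.2, -0.6, 0.3]
gripper_width: -0.001
[0.49042401 0.0203789  0.19568984] [ 0.96153111  0.27464409 -0.00476335 -0.00242245] [-0.22945552 -0.62609566  0.29776198]
cam [356.25769496 410.05956681]
worm [323.93874711 238.86960221]
nut [324.74291105 286.15112604]
```

View pics/w4.png

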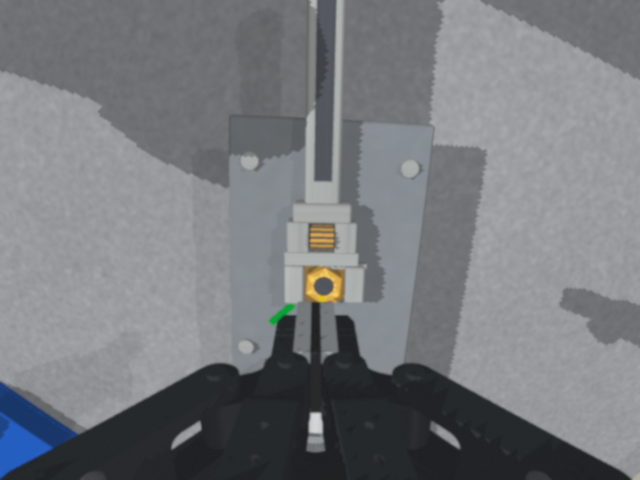

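View pics/w4c.png

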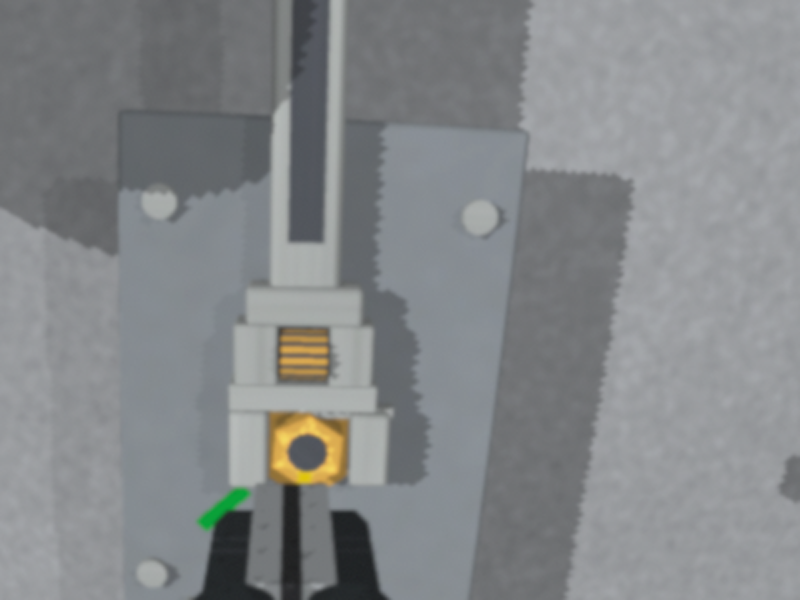

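The wrist view shows the worm at (322,237) and the nut at (324,286), within 2–3 px of prediction. The jaw inner edges are at about columns 304 and 344. I'll compute the worm target and the stroke.

Run:
```python
from h import *
# pose at time of w4
s=dict(tcp_pos=np.array([0.49042401,0.0203789,0.19568984]),orientation=np.array([0.96153111,0.27464409,-0.00476335,-0.00242245]))
p,E=cam("wrist",s)
f=lambda x,y,z:onz(p,E,(x/2+170-.25,y/2+60-.25),z)
w=f(304,353,.0688);n=f(308,452,.064);print(w,n,np.hypot(*(w-n)[:2]),np.degrees(np.arctan2(*(n-w)[1::-1])))
a,b=f(268,450,.065),f(349,450,.065);print("gap",np.hypot(*(a-b)[:2]))
h=f(304,255,.063);print("neck",np.degrees(np.arctan2(*(w-h)[1::-1])))
l,r=f(272,260,.063),f(341,260,.063);print("handle w",np.hypot(*(l-r)[:2]))
s=env.sense();print(s["tcp_pos"]);to(w[0],w[1],.079,32)
print("worm axis stroke dir -57.. tool y yaw", np.degrees(np.arctan2(*R.from_quat(s["orientation"]).as_matrix()[1::-1,1])))
```

```text
[0.492863   0.02017877 0.0688    ] [ 0.51443342 -0.01141358  0.064     ] 0.03825387869097097 -55.67576979022294
gap 0.028788372177925653
neck -57.94910929096045
handle w 0.023031816332881223
[0.49056369 0.02038453 0.19581122]
shift [  2.7   2.2 116.8] rot [-0.007  0.007 -0.002]
worm axis stroke dir -57.. tool y yaw -58.09759528518173
```

```bash
python3 -m creep '[3,-5,40,-0.007,0.007,0,0,3,-5,80,-0.007,0.007,0,0,3,-5,110,-0.007,0.007,0,0,3,-5,118,-0.007,0.007,0,0,3,-5,118,-0.007,0.007,0,0]'; python3 -m creep '[0,0,5,0,0,0,0,0,0,9,0,0,0,0,0,0,10,0,0,0,0,0,0,10,0,0,0,0]';python3 -c "
from h import *
s=env.sense();print(s['tcp_pos'],s['wrist_force']);to(.4933,.0200,.0688,32)"
```

```text
time: 7.8
tcp_pos: [0.4886, 0.0265, 0.0771]
orientation: [0.961, 0.275, -0.001, -0.0]
wrist_force: [-0.3, 0.6, 0.5]
gripper_width: -0.002
time: 8.2
tcp_pos: [0.4905, 0.0265, 0.0689]
orientation: [0.961, 0.276, 0.001, 0.0]
wrist_force: [-0.3, -1.3, 0.3]
gripper_width: -0.002
[0.49045156 0.02647785 0.0689321 ] [-0.25562483 -1.26423958  0.25690857]
shift [-1.   7.   0.1] rot [ 0.001 -0.002  0.   ]
```

```bash
python3 -m creep '[-1,0,2,0,0,0,0,-1,0,4,0,0,0,0,-1,0,4,0,0,0,0]'
```

```text
time: 8.5
tcp_pos: [0.4905, 0.0267, 0.0673]
orientation: [0.961, 0.275, 0.001, -0.0]
wrist_force: [-4.6, 2.4, 17.9]
gripper_width: -0.001
```

18 N at 4 mm is a good press. Now I'll drag towards the nut.

```bash
python3 -m creep '[0,3,0,0,0,0,0,0,6,0,0,0,0,0,0,9,0,0,0,0,0,0,12,0,0,0,0,0,0,15,0,0,0,0,0,0,16,0,0,0,0,0]'; python3 -m creep '[0,0,-8,0,0,0,0,0,0,-14,0,0,0,0,0,-14,-14,0,0,0,0,0,-32,-30,0,0,0,0,0,-32,-30,0,0,0,0]'
python3 - <<'E'
from h import *
s,im,p,E=snap("wrist","w5")
print(s["tcp_pos"],s["orientation"],s["wrist_force"])
for n,v in dict(worm=(.4933,.02,.0688),nut=(.5152,-.0113,.064)).items():print(n,proj(p,E,v))
E
```

```text
time: 9.1
tcp_pos: [0.4996, 0.0124, 0.0683]
orientation: [0.961, 0.276, 0.002, 0.0]
wrist_force: [-6.1, 0.3, 22.5]
gripper_width: 0.002
time: 9.6
tcp_pos: [0.4794, 0.0412, 0.0947]
orientation: [0.961, 0.277, 0.0, -0.0]
wrist_force: [0.6, 0.7, 0.7]
gripper_width: -0.003
[0.47937849 0.04122025 0.0946736 ] [ 9.60979314e-01  2.76619729e-01  4.91287738e-04 -2.04128038e-04] [0.57923548 0.65694952 0.72204777]
worm [319.28499554 346.67100763]
nut [322.72107469 406.62326186]
```

View pics/w5.png

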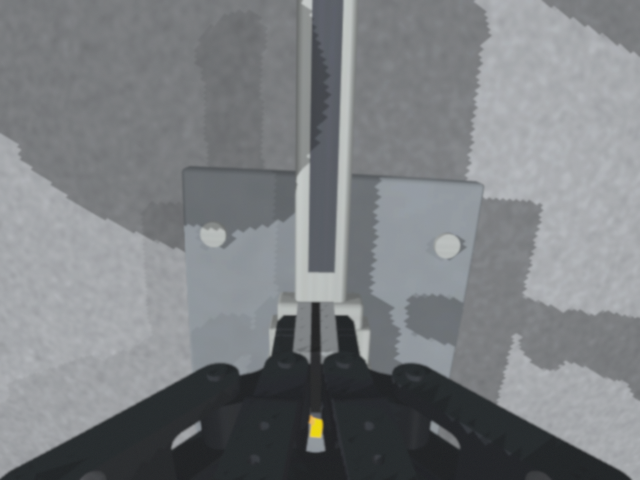

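The fingers hide the worm at this height. I'll do two more strokes, then look from higher up.

```bash
python3 -m creep '[0,18,0,0,0,0,0,0,18,20,0,0,0,0,0,18,27,0,0,0,0,0,18,30,0,0,0,0,0,18,30,0,0,0,0,0,21,30,0,0,0,0,0,24,30,0,0,0,0,0,27,30,0,0,0,0,0,30,30,0,0,0,0,0,33,30,0,0,0,0,0,34,30,0,0,0,0]'; python3 -m creep '[0,0,-8,0,0,0,0,0,0,-14,0,0,0,0,0,-16,-14,0,0,0,0,0,-16,-14,0,0,0,0,0,-16,-3,0,0,0,0,0,-16,0,0,0,0,0,0,-16,0,0,0,0,0]'; python3 -m creep '[0,3,0,0,0,0,0,0,6,0,0,0,0,0,0,9,0,0,0,0,0,0,12,0,0,0,0,0,0,15,0,0,0,0,0,0,16,0,0,0,0,0]';  python3 -m creep '[0,0,-8,0,0,0,0,0,0,-14,0,0,0,0,0,-14,-50,0,0,0,0,0,-14,-90,0,0,0,0,0,-14,-120,0,0,0,0,0,-14,-120,0,0,0,0]'
python3 - <<'E'
from h import *
s,im,p,E=snap("wrist","w6")
print(s["tcp_pos"],s["orientation"],s["wrist_force"])
for n,v in dict(worm=(.4933,.02,.0688),nut=(.5152,-.0113,.064)).items():print(n,proj(p,E,v))
c=im[60:360,170:570];cv2.imwrite("pics/w6c.png",cv2.resize(c,None,fx=2,fy=2,interpolation=cv2.INTER_CUBIC))
E
```

```text
time: 10.75
tcp_pos: [0.4987, 0.0104, 0.0682]
orientation: [0.961, 0.276, -0.001, 0.0]
wrist_force: [-10.1, -1.0, 31.8]
gripper_width: 0.001
time: 11.45
tcp_pos: [0.4897, 0.0266, 0.0661]
orientation: [0.961, 0.275, -0.001, -0.002]
wrist_force: [-7.6, 8.4, 24.6]
gripper_width: -0.003
time: 12.05
tcp_pos: [0.5001, 0.011, 0.0681]
orientation: [0.961, 0.276, 0.001, -0.0]
wrist_force: [-8.4, 1.7, 32.2]
gripper_width: 0.0
time: 12.65
tcp_pos: [0.4945, 0.0225, 0.188]
orientation: [0.961, 0.276, 0.005, 0.002]
wrist_force: [0.5, -0.4, 0.3]
gripper_width: 0.001
[0.49446123 0.02252672 0.18799889] [0.96113224 0.27604715 0.00451627 0.00154383] [ 0.51514441 -0.38015641  0.30706206]
worm [312.46163767 237.42173577]
nut [315.39165881 287.70781878]
```

View pics/w6c.png

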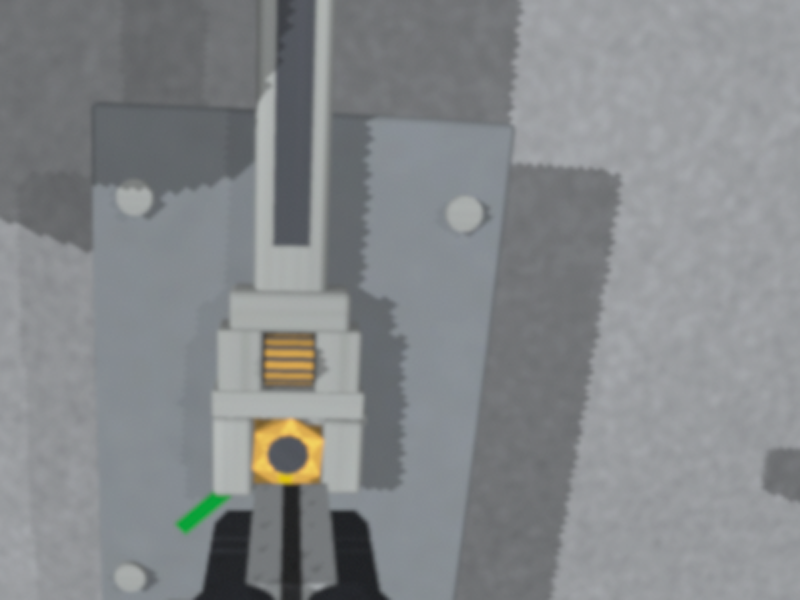

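The jaws have closed visibly. The movable jaw's outer edge moved from 12 px beyond the crossbar to level with it, and the jaw edges are now at crop columns 252 and 325. I'll measure the gap.

Run:
```python
from h import *
def an(tcp,q,f,nm):
    s=dict(tcp_pos=np.array(tcp),orientation=np.array(q));p,E=cam("wrist",s)
    im=cv2.imread(f"pics/{nm}.png");g=cv2.cvtColor(im,cv2.COLOR_BGR2HSV)
    for row in (272,276,280,284,290,296):
        print(row,[(int(v)) for v in g[row,270:375,1]])
    return p,E
p,E=an([0.49446123,0.02252672,0.18799889],[0.96113224,0.27604715,0.00451627,0.00154383],None,"w6")
q=lambda x,y,z:onz(p,E,(x/2+170-.25,y/2+60-.25),z)
d=lambda a,b:np.hypot(*(a-b)[:2])
print("gap",d(q(252,470,.065),q(325,470,.065)),"outer",d(q(214,470,.065),q(360,470,.065)))
s=dict(tcp_pos=np.array([0.49042401,0.0203789,0.19568984]),orientation=np.array([0.96153111,0.27464409,-0.00476335,-0.00242245]));p,E=cam("wrist",s)
print("before gap",d(q(268,470,.065),q(349,470,.065)),"outer",d(q(229,470,.065),q(388,470,.065)))
```

```text
272 [22, 20, 20, 20, 18, 14, 10, 7, 6, 5, 7, 6, 7, 6, 6, 6, 6, 7, 6, 7, 7, 7, 4, 5, 5, 4, 35, 92, 138, 154, 153, 158, 160, 159, 160, 162, 161, 162, 163, 162, 162, 162, 159, 155, 153, 154, 155, 157, 161, 162, 157, 148, 128, 98, 79, 63, 53, 43, 39, 33, 20, 7, 5, 6, 6, 7, 6, 6, 6, 6, 6, 6, 6, 6, 6, 6, 6, 6, 6, 5, 7, 6, 11, 16, 16, 19, 19, 19, 19, 19, 16, 19, 17, 19, 16, 19, 19, 21, 19, 20, 20, 21, 20, 19, 22]
276 [20, 20, 18, 22, 20, 16, 10, 6, 7, 5, 7, 6, 6, 6, 7, 7, 4, 6, 4, 4, 6, 7, 7, 6, 7, 11, 61, 128, 158, 162, 163, 161, 161, 161, 159, 161, 161, 160, 161, 158, 157, 157, 154, 155, 156, 157, 155, 156, 156, 158, 161, 162, 161, 162, 162, 164, 162, 161, 159, 143, 90, 29, 6, 6, 6, 6, 6, 6, 6, 4, 6, 7, 6, 6, 6, 6, 6, 7, 6, 6, 7, 6, 16, 19, 21, 21, 17, 19, 21, 19, 19, 19, 19, 19, 19, 21, 17, 19, 21, 19, 20, 21, 19, 20, 21]
280 [18, 18, 18, 20, 20, 16, 10, 6, 7, 5, 5, 7, 7, 6, 6, 6, 6, 6, 6, 6, 6, 7, 6, 6, 5, 16, 74, 135, 158, 160, 159, 159, 157, 156, 155, 152, 138, 108, 72, 30, 6, 17, 20, 25, 25, 25, 20, 6, 21, 68, 118, 148, 154, 155, 154, 155, 155, 156, 156, 155, 145, 110, 52, 10, 6, 7, 
[... 775 characters left out ...]
159, 148, 106, 46, 7, 6, 7, 6, 6, 4, 6, 6, 6, 6, 6, 4, 6, 7, 6, 6, 6, 7, 8, 11, 16, 21, 21, 19, 17, 17, 17, 19, 16, 21, 19, 19, 19, 19, 16, 17, 18, 17, 18, 18, 19, 17, 19]
296 [19, 19, 19, 19, 19, 16, 10, 7, 6, 6, 6, 6, 6, 6, 4, 7, 6, 6, 6, 6, 6, 6, 7, 6, 5, 18, 73, 133, 157, 164, 163, 162, 162, 162, 161, 160, 159, 156, 153, 152, 142, 125, 107, 99, 102, 112, 120, 125, 137, 148, 154, 156, 156, 158, 157, 158, 157, 158, 156, 139, 79, 17, 4, 7, 7, 6, 6, 4, 4, 6, 4, 6, 6, 6, 6, 7, 7, 7, 5, 5, 8, 11, 17, 17, 19, 21, 21, 19, 17, 17, 17, 17, 19, 19, 16, 19, 21, 19, 19, 18, 19, 20, 17, 20, 19]
gap 0.025481709090952976 outer 0.05099051433894803
before gap 0.029029075567452732 outer 0.05702010440242137
```

The gap is about 25 mm and still closing. I'll do two more strokes, pressed a little lighter.

```bash
python3 -m creep '[0,-3,40,0,0,0,0,0,-3,80,0,0,0,0,0,-3,108,0,0,0,0,0,-3,117,0,0,0,0,0,-3,118,0,0,0,0,0,-3,118,0,0,0,0]'; python3 -m creep '[0,3,0,0,0,0,0,0,6,0,0,0,0,0,0,9,0,0,0,0,0,0,12,0,0,0,0,0,0,15,0,0,0,0,0,0,17,0,0,0,0,0]';python3 -m creep '[0,0,-8,0,0,0,0,0,0,-14,0,0,0,0,0,-17,-14,0,0,0,0,0,-17,-14,0,0,0,0,0,-17,-3,0,0,0,0,0,-17,0,0,0,0,0,0,-17,0,0,0,0,0]'; python3 -m creep '[0,3,0,0,0,0,0,0,6,0,0,0,0,0,0,9,0,0,0,0,0,0,12,0,0,0,0,0,0,15,0,0,0,0,0,0,17,0,0,0,0,0]';  python3 -m creep '[0,0,-8,0,0,0,0,0,0,-14,0,0,0,0,0,-14,-50,0,0,0,0,0,-14,-90,0,0,0,0,0,-14,-120,0,0,0,0,0,-14,-120,0,0,0,0]'
python3 - <<'E'
from h import *
s,im,p,E=snap("wrist","w7")
print(s["tcp_pos"],s["orientation"].tolist(),s["wrist_force"])
for n,v in dict(worm=(.4933,.02,.0688),nut=(.5152,-.0113,.064)).items():print(n,proj(p,E,v))
c=im[160:360,220:480];cv2.imwrite("pics/w7c.png",cv2.resize(c,None,fx=3,fy=3,interpolation=cv2.INTER_CUBIC))
E
```

```text
time: 13.3
tcp_pos: [0.4846, 0.0257, 0.065]
orientation: [0.961, 0.276, -0.005, -0.002]
wrist_force: [-8.1, 1.3, 11.4]
gripper_width: 0.0
time: 13.9
tcp_pos: [0.493, 0.013, 0.0678]
orientation: [0.961, 0.276, -0.006, -0.004]
wrist_force: [-16.5, 5.7, 32.5]
gripper_width: 0.0
time: 14.6
tcp_pos: [0.4891, 0.0268, 0.0662]
orientation: [0.961, 0.275, -0.0, -0.002]
wrist_force: [-2.3, 6.0, 9.5]
gripper_width: -0.002
time: 15.2
tcp_pos: [0.4972, 0.0134, 0.0682]
orientation: [0.962, 0.275, -0.001, -0.003]
wrist_force: [-9.4, 10.2, 25.3]
gripper_width: -0.004
time: 15.8
tcp_pos: [0.4949, 0.0222, 0.1906]
orientation: [0.961, 0.276, 0.005, 0.002]
wrist_force: [0.6, 0.1, 0.6]
gripper_width: -0.003
[0.49488052 0.0221547  0.19059593] [0.961182033223003, 0.2758631950986209, 0.005009792598620664, 0.001870448447041793] [0.55912214 0.13113601 0.6204553 ]
worm [312.07698097 235.32720313]
nut [315.02126967 285.31873383]
```

View pics/w7c.png

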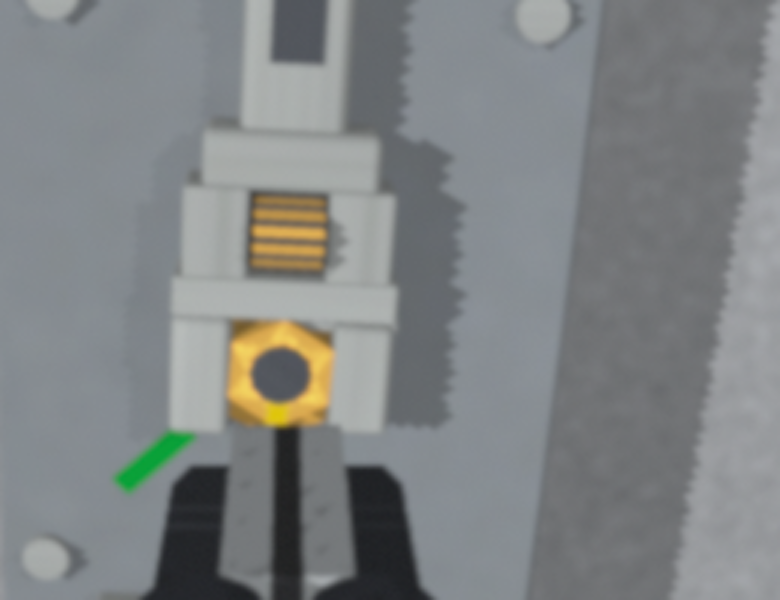

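The jaws now hug the nut: jaw edges at crop 227 and 333, with the nut filling the gap. I'll measure, and do one more stroke to see whether the worm still moves or is stalled.

```bash
python3 -m creep '[0,-2,40,0,0,0,0,0,-2,80,0,0,0,0,0,-2,109,0,0,0,0,0,-2,119,0,0,0,0,0,-2,120,0,0,0,0,0,-2,120,0,0,0,0]'; python3 -m creep '[0,3,0,0,0,0,0,0,6,0,0,0,0,0,0,9,0,0,0,0,0,0,12,0,0,0,0,0,0,15,0,0,0,0,0,0,17,0,0,0,0,0]';  python3 -m creep '[0,0,-8,0,0,0,0,0,0,-14,0,0,0,0,0,-14,-50,0,0,0,0,0,-14,-90,0,0,0,0,0,-14,-120,0,0,0,0,0,-14,-120,0,0,0,0]'
python3 - <<'E'
from h import *
s,im,p,E=snap("wrist","w8")
c=im[160:360,220:480];cv2.imwrite("pics/w8c.png",cv2.resize(c,None,fx=3,fy=3,interpolation=cv2.INTER_CUBIC))
d=lambda a,b:np.hypot(*(a-b)[:2])*1000
def gaps(nm,s):
    p,E=cam("wrist",s);im=cv2.imread(f"pics/{nm}.png");sat=cv2.cvtColor(im,cv2.COLOR_BGR2HSV)[...,1].astype(float)
    out=[]
    for row in range(274,300,2):
        r=np.nonzero(sat[row,280:360]>80)[0]
        if len(r)==0: continue
        def sub(i,j): # crossing 80
            a,b=sat[row,i],sat[row,j];return i+(80-a)/(b-a)*(j-i)
        l=sub(280+r[0]-1,280+r[0]);rr=sub(280+r[-1]+1,280+r[-1])
        out.append(round(d(onz(p,E,(l,row),.065),onz(p,E,(rr,row),.065)),1))
    print(nm,out)
q=lambda t,o:dict(tcp_pos=np.array(t),orientation=np.array(o))
gaps("w4",q([0.49042401,0.0203789,0.19568984],[0.96153111,0.27464409,-0.00476335,-0.00242245]))
gaps("w6",q([0.49446123,0.02252672,0.18799889],[0.96113224,0.27604715,0.00451627,0.00154383]))
gaps("w7",q([.49488,.02215,.19060],[0.961182033223003, 0.2758631950986209, 0.005009792598620664, 0.001870448447041793]))
gaps("w8",s)
E
```

```text
time: 16.45
tcp_pos: [0.4852, 0.0255, 0.0652]
orientation: [0.961, 0.275, -0.005, -0.003]
wrist_force: [-8.0, 4.7, 10.5]
gripper_width: -0.004
time: 17.05
tcp_pos: [0.4935, 0.0122, 0.0678]
orientation: [0.961, 0.275, -0.006, -0.004]
wrist_force: [-16.5, 7.9, 30.1]
gripper_width: -0.001
time: 17.65
tcp_pos: [0.4956, 0.0213, 0.1909]
orientation: [0.961, 0.276, 0.005, 0.002]
wrist_force: [0.3, -0.3, 0.6]
gripper_width: 0.0
w4 [np.float64(27.6), np.float64(27.6), np.float64(27.7), np.float64(27.8), np.float64(27.9), np.float64(27.9), np.float64(27.9), np.float64(27.9), np.float64(27.9), np.float64(27.9), np.float64(27.9), np.float64(27.8), np.float64(26.9)]
w6 [np.float64(22.8), np.float64(23.3), np.float64(23.9), np.float64(24.4), np.float64(24.4), np.float64(24.3), np.float64(24.3), np.float64(24.3), np.float64(24.3), np.float64(24.3), np.float64(24.2), np.float64(23.7), np.float64(23.3)]
w7 [np.float64(23.1), np.float64(23.9), np.float64(24.2), np.float64(24.2), np.float64(24.2), np.float64(24.2), np.float64(24.1), np.float64(24.1), np.float64(24.2), np.float64(24.0), np.float64(23.5), np.float64(22.9), np.float64(22.5)]
w8 [np.float64(23.8), np.float64(24.2), np.float64(24.2), np.float64(24.1), np.float64(24.1), np.float64(24.1), np.float64(24.2), np.float64(24.2), np.float64(24.2), np.float64(23.6), np.float64(22.9), np.float64(22.5), np.float64(20.4)]
```

View pics/w8c.png

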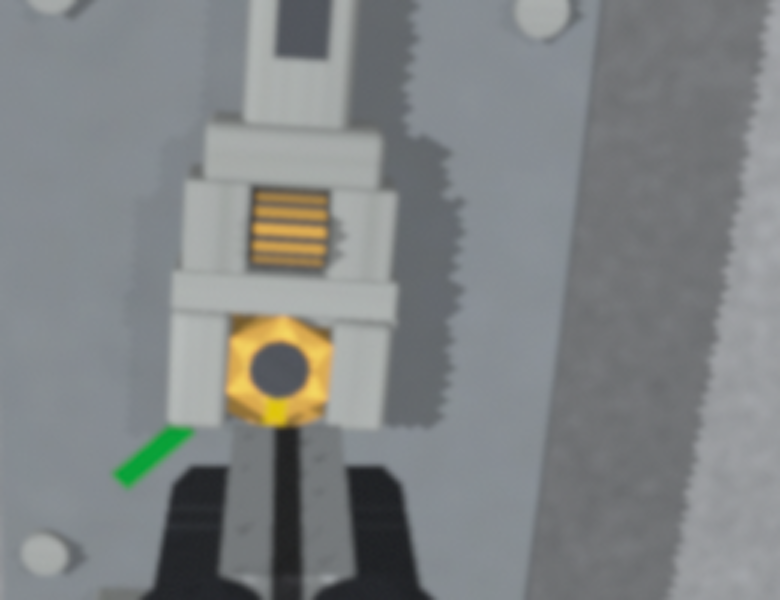

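The worm stripes are identical before and after that stroke and the gap stays at 24.15 mm, so the worm is stalled with the jaws on the nut. Next I'll go to the handle's left side to push it clockwise.

Run:
```python
from h import *
im=cv2.imread("pics/w8.png");s=env.sense();p,E=cam("wrist",s)
g=cv2.cvtColor(im,cv2.COLOR_BGR2GRAY)
to(.3931,.1138,.19,121)
pt,Et=cam("top");print("spray",onz(pt,Et,(145,287),.06),"cup",onz(pt,Et,(134,216),.04))
```

```text
shift [ -36.3 -131.7   -2.3] rot [ 7.000e-03 -1.000e-03 -1.553e+00]
spray [0.40890565 0.41628015 0.06      ] cup [0.57806865 0.45035411 0.04      ]
```

```bash
python3 -m creep '[-36,-132,0,0.007,0,-1.55,0,-36,-132,0,0.007,0,-1.55,0,-36,-132,0,0.007,0,-1.55,0,-36,-132,0,0.007,0,-1.55,0,-36,-132,0,0.007,0,-1.55,0,-36,-132,0,0.007,0,-1.55,0,-36,-132,0,0.007,0,-1.55,0,-36,-132,0,0.007,0,-1.55,0,-36,-132,0,0.007,0,-1.55,0,-36,-132,0,0.007,0,-1.55,0,-36,-132,0,0.007,0,-1.55,0,-36,-132,0,0.007,0,-1.55,0,-36,-132,0,0.007,0,-1.55,0]'
python3 - <<'E'
from h import *
s,im,p,E=snap("wrist","w9")
print(s["tcp_pos"],s["orientation"],s["wrist_force"])
to(.3931,.1138,.050,121)
for z in (0.057,):
  for r in (100,170,220):
    for o in (-12,12):
      t=np.radians(121);print(r,o,proj(p,E,np.array([.515+(r*np.cos(t)-o*np.sin(t))/1000,-.0113+(r*np.sin(t)+o*np.cos(t))/1000,.063])).round())
E
```

```text
time: 19.0
tcp_pos: [0.3901, 0.1142, 0.1848]
orientation: [0.494, 0.869, -0.002, -0.004]
wrist_force: [-0.0, 0.1, -0.4]
gripper_width: -0.007
[0.39009979 0.11423418 0.18478706] [ 0.49427366  0.86929715 -0.00157793 -0.00367813] [-0.01518689  0.08365354 -0.40857029]
shift [ -2.4   2.9 135.1] rot [-0.006 -0.005 -0.004]
100 -12 [211. 311.]
100 12 [209. 280.]
170 -12 [310. 311.]
170 12 [310. 279.]
220 -12 [381. 310.]
220 12 [383. 279.]
```

View pics/w9.png

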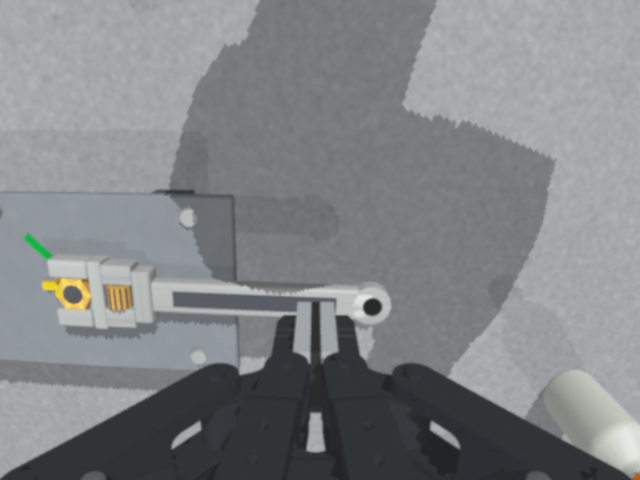

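The handle lies at about 119° (ring at (372,306), 11 px lower than a 121° line predicts). The fingers are to its left, above clear table. Descend and work out the arc.

```bash
python3 -m creep '[-2,0,45,-0.006,-0.005,0,0,-2,0,90,-0.006,-0.005,0,0,-2,0,125,-0.006,-0.005,0,0,-2,0,134,-0.006,-0.005,0,0,-2,0,134,-0.006,-0.005,0,0]'
python3 - <<'E'
from h import *
s=env.sense();T=s["tcp_pos"];print(T,s["wrist_force"])
M=R.from_quat(s["orientation"]).as_matrix();print("yaw",np.degrees(np.arctan2(M[1,0],M[0,0])))
n=np.array([.515,-.0113])
for ph in np.arange(119,72,-5):
    t=np.radians(ph);q=n+.170*np.array([np.cos(t),np.sin(t)])+.024*np.array([-np.sin(t),np.cos(t)])
    d=np.r_[q-T[:2],0]@M*1000;print(ph,d.round(0)[:2],"rot",round(np.radians(119-ph),2))
E
```

```text
time: 19.55
tcp_pos: [0.3899, 0.1127, 0.0509]
orientation: [0.494, 0.87, -0.001, -0.001]
wrist_force: [0.6, -0.3, 0.7]
gripper_width: 0.002
[0.38987593 0.11273028 0.05092258] [ 0.64473766 -0.27153608  0.7188589 ]
yaw 120.81317126360865
119 [ 0. 25.] rot 0.0
114 [ 1. 40.] rot 0.09
109 [ 1. 55.] rot 0.17
104 [-1. 70.] rot 0.26
99 [-4. 85.] rot 0.35
94 [-8. 99.] rot 0.44
89 [-14. 113.] rot 0.52
84 [-20. 127.] rot 0.61
79 [-28. 139.] rot 0.7
74 [-37. 151.] rot 0.79
```

```bash
python3 -m creep '[0,12,0,0,0,0,0,0,20,0,0,0,0,0,0,25,0,0,0,0,0,1,32,0,0,0,0.05,0,1,40,0,0,0,0.09,0,1,48,0,0,0,0.13,0,1,55,0,0,0,0.17,0,0,63,0,0,0,0.22,0,-1,70,0,0,0,0.26,0,-2,78,0,0,0,0.3,0,-4,85,0,0,0,0.35,0,-6,92,0,0,0,0.4,0,-8,99,0,0,0,0.44,0,-11,106,0,0,0,0.48,0,-14,113,0,0,0,0.52,0,-17,120,0,0,0,0.57,0,-20,127,0,0,0,0.61,0,-20,127,0,0,0,0.61,0]'
python3 - <<'E'
from h import *
s,im,p,E=snap("wrist","w10")
print(s["tcp_pos"],s["wrist_force"])
im=env.camera("top");cv2.imwrite("pics/t10.png",cv2.resize(im[140:310,230:500],None,fx=2.9,fy=2.9,interpolation=cv2.INTER_CUBIC))
im=env.camera("scene");cv2.imwrite("pics/s10.png",cv2.resize(im[180:300,240:440],None,fx=4,fy=4,interpolation=cv2.INTER_CUBIC))
E
```

```text
time: 21.35
tcp_pos: [0.5124, 0.1615, 0.0535]
orientation: [0.732, 0.681, 0.002, 0.001]
wrist_force: [-0.2, -0.8, -0.6]
gripper_width: 0.0
[0.51238545 0.16148134 0.05354177] [-0.23068173 -0.76681093 -0.63806047]
```

View pics/w10.png

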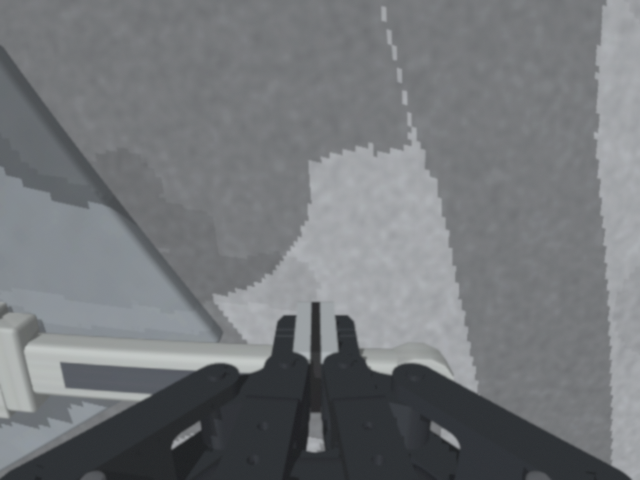

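View pics/t10.png

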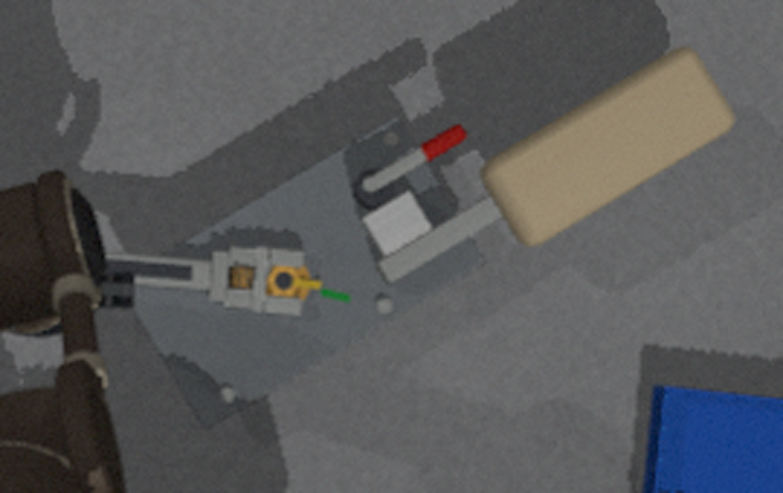

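View pics/s10.png

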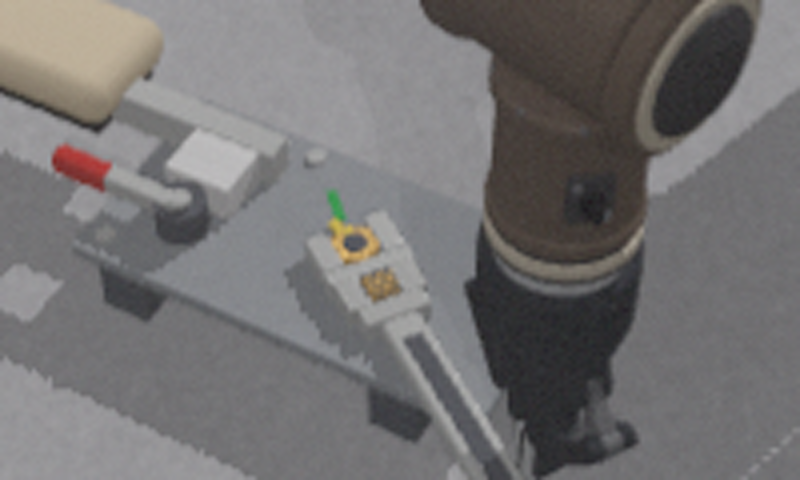

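The wrench and nut turned together, the tab is about 10–15° short of the green mark, and the lever is fully closed with its red end towards the pad. Finish the turn.

Run:
```python
from h import *
s=env.sense();T=s["tcp_pos"]
M=R.from_quat(s["orientation"]).as_matrix();y=np.degrees(np.arctan2(M[1,0],M[0,0]));print("yaw",y)
n=np.array([.515,-.0113]);v=T[:2]-n;print("contact handle angle",np.degrees(np.arctan2(v[1],v[0])-np.arcsin(.024/np.hypot(*v))))
for ph in (84,81,78,75,73.5):
    t=np.radians(ph);q=n+.170*np.array([np.cos(t),np.sin(t)])+.024*np.array([-np.sin(t),np.cos(t)])
    print(ph,(np.r_[q-T[:2],0]@M*1000).round(0)[:2],round(np.radians(84-ph),2))
```

```text
yaw 85.938365481712
contact handle angle 83.27201499167333
84 [-1. -2.] 0.0
81 [-0.  7.] 0.05
78 [-0. 16.] 0.1
75 [-0. 25.] 0.16
73.5 [-1. 29.] 0.18
```

```bash
python3 -m creep '[0,4,1,0,0,0.03,0,0,9,2,0,0,0.06,0,0,14,3,0,0,0.09,0,0,19,3,0,0,0.12,0,0,24,3,0,0,0.15,0,0,28,3,0,0,0.18,0,0,28,3,0,0,0.18,0]'
python3 - <<'E'
from h import *
s=env.sense();T=s["tcp_pos"];print(T,s["wrist_force"])
n=np.array([.515,-.0113]);v=T[:2]-n;print("contact handle angle",np.degrees(np.arctan2(v[1],v[0])-np.arcsin(.024/np.hypot(*v))))
im=env.camera("top");cv2.imwrite("pics/t11f.png",im);cv2.imwrite("pics/t11.png",cv2.resize(im[190:280,270:400],None,fx=6,fy=6,interpolation=cv2.INTER_CUBIC))
E
```

```text
time: 22.2
tcp_pos: [0.5397, 0.1589, 0.0496]
orientation: [0.791, 0.612, 0.002, 0.001]
wrist_force: [-0.2, 0.6, -0.3]
gripper_width: -0.001
[0.5397019  0.1588559  0.04962752] [-0.24843701  0.58019935 -0.27629779]
contact handle angle 73.71618289565788
```

View pics/t11.png

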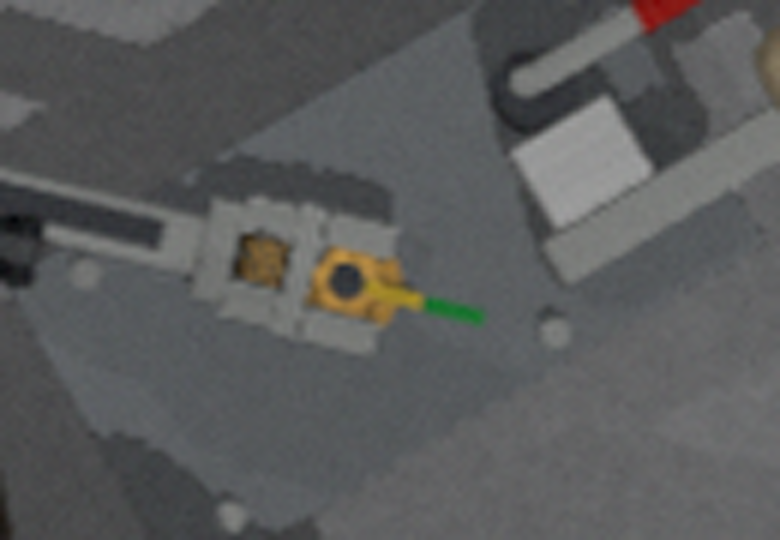

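The tab at about (400,295) runs straight into the green line, which ends at (484,317). I'll back off, lift and check.

```bash
python3 -m creep '[0,-8,0,0,0,0,0,0,-25,0,0,0,0,0,0,-35,-40,0,0,0,0,0,-45,-90,0,0,0,0,0,-45,-130,0,0,0,0,0,-45,-150,0,0,0,0,0,-45,-150,0,0,0,0]'
python3 - <<'E'
from h import *
s,im,p,E=snap("wrist","w12");print(s["tcp_pos"],s["wrist_force"])
for n,v in dict(nut=(.515,-.0113,.064),).items():print(n,proj(p,E,v))
im=env.camera("top");cv2.imwrite("pics/t12f.png",im);cv2.imwrite("pics/t12.png",cv2.resize(im[170:290,230:400],None,fx=4.7,fy=4.7,interpolation=cv2.INTER_CUBIC))
im=env.camera("scene");cv2.imwrite("pics/s12f.png",im)
cv2.imwrite("pics/s12.png",cv2.resize(im[180:300,240:440],None,fx=4,fy=4,interpolation=cv2.INTER_CUBIC))
E
```

```text
time: 22.95
tcp_pos: [0.4973, 0.1712, 0.2041]
orientation: [0.79, 0.613, 0.006, 0.003]
wrist_force: [0.3, 0.3, 0.1]
gripper_width: 0.002
[0.4973261  0.17118022 0.20409365] [0.29655042 0.3379719  0.06340207]
nut [ 91.08662482 305.26256526]
```

View pics/w12.png

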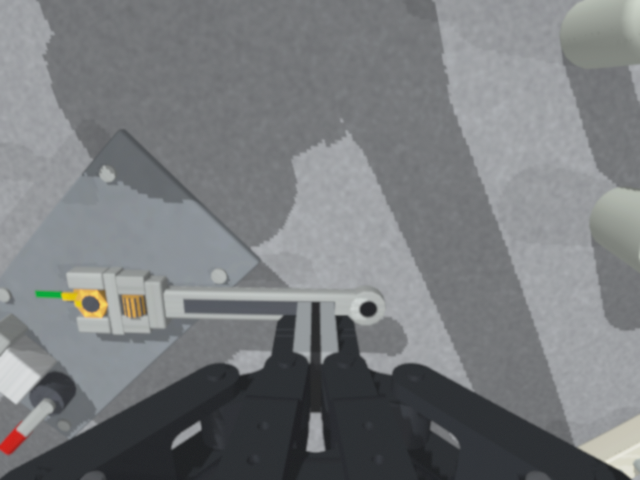

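View pics/t12.png

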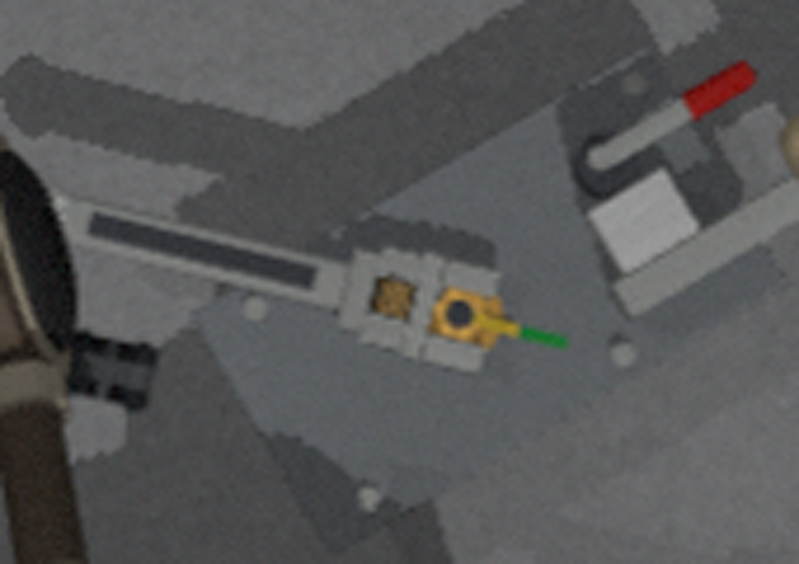

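View pics/s12.png

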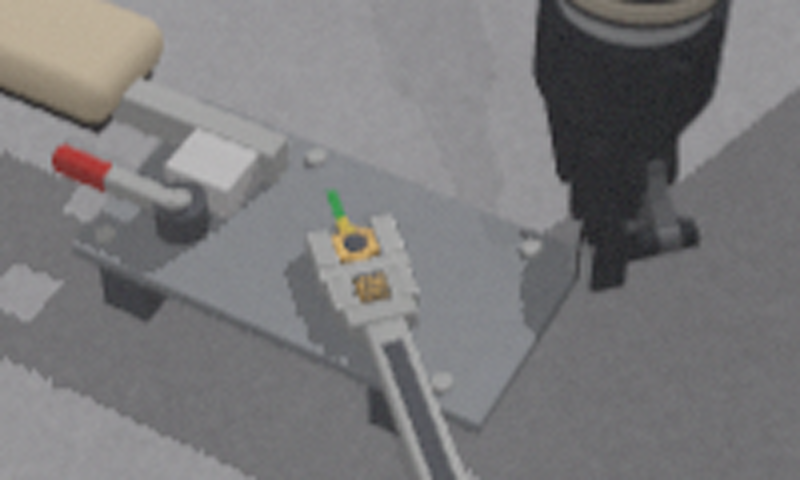

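All views show the tab collinear with the green line, the wrench flat on the nut, and the lever closed with the clamp on the bar. One last check with numbers, including the wrench's slide along the nut and the bystanders.

Run:
```python
from h import *
im=cv2.imread("pics/w12.png");s=env.sense();p,E=cam("wrist",s)
c=im[240:360,20:180];cv2.imwrite("pics/w12c.png",cv2.resize(c,None,fx=5,fy=5,interpolation=cv2.INTER_CUBIC))
hsv=cv2.cvtColor(im,cv2.COLOR_BGR2HSV)
def cen(m):
    m=cv2.moments(m,True);return (m["m10"]/m["m00"],m["m01"]/m["m00"])
g=np.zeros_like(hsv[...,0]);g[280:305,20:75]=cv2.inRange(hsv,(40,120,60),(80,255,255))[280:305,20:75]
y=np.zeros_like(g);y[285:310,55:80]=cv2.inRange(hsv,(23,170,150),(33,255,255))[285:310,55:80]
G=onz(p,E,cen(g),.05);Y=onz(p,E,cen(y),.052);N=np.array([.5148,-.0113]);
an=lambda v:np.degrees(np.arctan2(v[1]-N[1],v[0]-N[0]))
print("mark",an(G),np.hypot(*(G[:2]-N)),"tab",an(Y),np.hypot(*(Y[:2]-N)))
b=cv2.inRange(hsv,(8,120,60),(24,255,255));b2=np.zeros_like(b);b2[285:330,116:150]=b[285:330,116:150]
W=onz(p,E,cen(b2),.0685);n=onz(p,E,(91,304),.064);print("worm-nut",np.hypot(*(W-n)[:2]))
a,f=onz(p,E,(67,269),.065),onz(p,E,(107,300),.065)
# lever and bystanders (top)
pt,Et=cam("top");A=onz(pt,Et,(598/4.7+230,154/4.7+170),.077);t=onz(pt,Et,(752/4.7+230,73/4.7+170),.077)
print("lever rad",np.radians(29-np.degrees(np.arctan2(*(t-A)[1::-1]))),np.hypot(*(t-A)[:2]))
for nm in ("top","scene"):
    i0=cv2.imread(f"pics/{nm}0.png");i1=cv2.imread(f"pics/{nm[0]}12f.png")
    for k,(lo,hi) in dict(blue=((105,180,60),(125,255,255)),orange=((8,180,150),(16,255,255))).items():
        print(nm,k,[np.round(cen(cv2.inRange(cv2.cvtColor(i,cv2.COLOR_BGR2HSV),lo,hi)),1) for i in (i0,i1)])
```

```text
mark -117.22903684045286 0.04398965398533288 tab -124.22205479575955 0.023780911529195033
worm-nut 0.03582577868336325
lever rad 1.6178287342084547 0.08563402338218203
top blue [array([463.5, 317.4]), array([461.9, 322.3])]
top orange [array([130.9, 286.1]), array([131.1, 285.9])]Traceback (most recent call last):
  File "<stdin>", line 21, in <module>
  File "<stdin>", line 6, in cen
ZeroDivisionError: float division by zero
```

View pics/w12c.png

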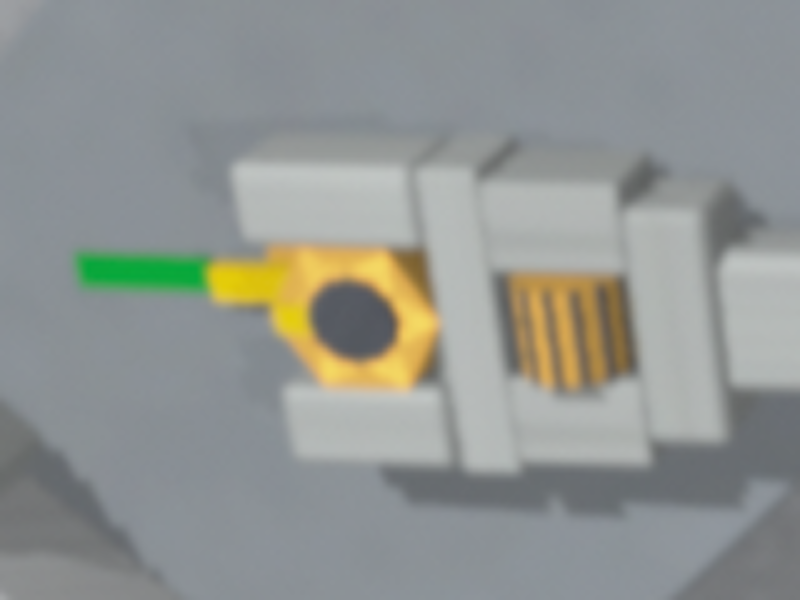

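View pics/s12f.png

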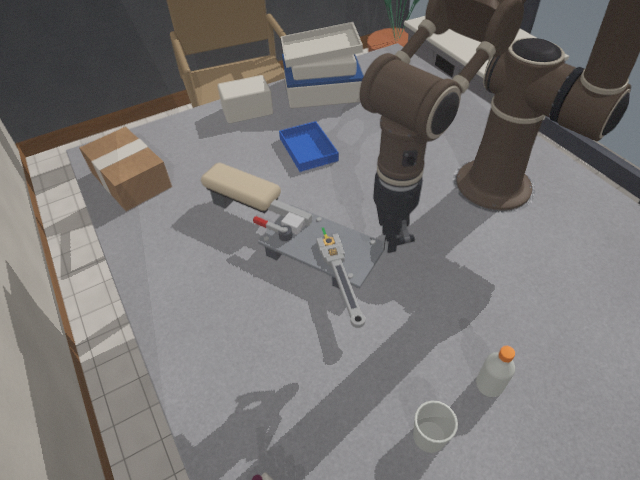

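The worm–nut distance is 35.8 mm (36 expected), so the wrench is seated. The wrist-based absolute angles disagree with the map (-117° and -124°), because I mixed an N from another view with an off-centre view. I'll redo that relative to the nut in the same image.

Run:
```python
from h import *
s=env.sense();p,E=cam("wrist",s)
f=lambda x,y,z:onz(p,E,(x/5+20-.4,y/5+240-.4),z)
N=f(355,320,.064)
an=lambda v:(round(float(np.degrees(np.arctan2(v[1]-N[1],v[0]-N[0]))),1),round(1000*float(np.hypot(*(v-N)[:2])),1))
print("nut",N,"tab",an(f(208,281,.052)),"mark in/out",an(f(208,273,.05)),an(f(78,269,.05)))
pt,Et=cam("top");g=lambda x,y,z:onz(pt,Et,(x/4.7+230-.4,y/4.7+170-.4),z)
N=g(460,314,.064);print("top nut",N,"tab",an(g(519,330,.052)),"mark in/out",an(g(521,333,.05)),an(g(567,343,.05)))
```

```text
nut [ 0.50631944 -0.00883753  0.064     ] tab (-105.2, 31.0) mark in/out (-106.0, 32.1) (-105.7, 54.7)
top nut [ 0.5148405 -0.0108994  0.064    ] tab (-105.3, 30.4) mark in/out (-107.2, 31.8) (-105.8, 55.1)
```

Both views now agree: the tab is at about -105° and the mark at -106°, at radii that match the given sizes. Handing in.

```bash
python3 -c "
from cell import env
print(env.finish_job())"
```

```text
the job is handed in; nothing more can be done
None
```

I carried out all the steps and handed the job in at about 23 s of the 54 s allowed. No verdict was reported, so success rests on my own checks below.

- **Cam lever:** I pushed it clockwise with the shut fingers until it stalled on its stop at about 12 N. The top view put it at about 1.6 rad, and the clamp block sat against the bar.
- **Worm:** I used six press-and-drag strokes at about 10–32 N, so some went over the advised 20 N. The last stroke left the worm stripes and the 24.15 mm gap unchanged, so the jaws are bearing on the nut.
- **Nut:** I pushed the wrench handle about 45° clockwise, and the nut turned with it. The tab ended at -105.2° against the mark's -106° in the wrist view, and -105.3° against about -106 to -107° in the top view.
- **Wrench:** It looks flat on the nut. The worm-to-nut distance measured 35.8 mm against the given 36 mm, so it is seated. The robot was clear of everything, with its fingertips about 200 mm above the table.

**Checks that failed or disagreed:**
- My first tab and mark angles were off by over 10°, because I combined the nut position from one view with points from another. Measuring within a single image fixed this.
- In that last wrist picture the nut came out about 9 mm from its mapped position, probably because the arm was still settling. I relied on relative positions there.
- The bystander colour check crashed on the scene image. In the top view the bottle cap moved 0.3 px. The blue centroid, which also includes other blue boxes partly hidden by the arm, moved about 5 px. The tray, cup and bottle looked unmoved in the scene view.

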